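# Slide a plant marker out over the edge

### The job

On top of the tilt-out drawer unit lie two flat wooden plant markers, one with a red-painted tip and one with a blue-painted tip. Push the red-tipped one along the top until just its red part, and no bare wood, sticks out past the end of the unit it points to, lying straight out over that edge, so that a gloved hand can take it later. Slide it only, never lift it, and leave the blue-tipped marker and the watering can, saucer and lopper where they are.

Things in the scene. Friction and masses are not known exactly. Their poses are not given: they have to be found in the camera images.
- unit: Tilt-out drawer unit standing fixed on the bench: grey body 200 mm deep (its x) by 360 mm long (its y) by 110 mm high, flat bare top; origin at the centre of its underside, z up. Four empty clear bins fill its +x face and may lean out a little there, below the top. The end face the markers point to is its -y face, 180 mm from the origin.
- edge (a point): Middle of the top edge of the unit's -y end face, the edge to be overhung: unit frame (0, -180, 110) mm, axes as the unit's. The edge runs along the unit's x; past the edge means more negative y in this frame.
- red_marker: Loose flat wooden marker, 200 mm long, 40 mm wide, 6 mm thick, 35 g or so, lying flat on the unit's top and pointing roughly along the unit's -y (up to about 0.2 rad off). Origin at the centre of its underside, 100 mm from the square tail end (-x) and 100 mm from the point of the tip (+x); x along its length, z up. The last 50 mm are painted red; of these the last 20 mm taper to a point.
- red_line (a point): On the red marker's centre line, underside, where bare wood meets red paint: marker frame x = +50 mm. It should come to lie over the edge.
- red_tail (a point): Middle of the red marker's square tail end, underside: marker frame x = -100 mm.
- blue_marker: The same kind of marker with a blue tip, lying beside the red one on the unit's top, about 100 mm away across the top centre to centre (either may be on either side; the blue one within about 0.08 rad of straight); same size and axes. To be left alone.
- can: Green plastic watering can on the bench, body 150 mm across, 190 mm high, spout reaching 180 mm from the origin along +x, handle 130 mm along -x; origin at the centre of its underside.
- saucer: Terracotta ceramic saucer on the bench, 130 mm across, 22 mm high; origin at the centre of its underside.
- lopper: Closed steel lopper lying on the bench to the left of the unit, blades pointing away from the robot, 400 mm long (from -315 mm at the handle ends to +95 mm at the blades along its x), 85 mm wide, 28 mm high; origin on the bench under the pivot.
Things that resemble listed ones, but are neither listed nor needed, are in the scene too. What is shaped like the red_marker but purple or white is not meant.

How it is judged:
By the outcome, as a careful person would: the job done as asked, in the order asked, and still so for the second after the job is handed in, with the robot touching nothing.
It also fails if it takes over 58 s, if anything falls off the work surface, if the arm or the gripper's body presses on something with over 40 N, if the wrist force passes 120 N, or if a joint passes its speed limit or range.

### The arm

A 6-joint arm with a two-finger parallel gripper is mounted at the origin on the work surface. World frame = base frame: x ahead of the robot, y to its left, z up, the work surface at z = 0. Lengths are in m, angles in degrees, forces in N, time in s.
With the tool pointing down it reaches from about 0.325 to 0.85 m from the base axis. Payload 15.5 kg.
Tool frame: the origin (TCP) lies midway between the tips of the shut fingers; the grasp point (between the pads) lies 19 mm behind it; y points along the fingers, x is the direction in which the jaws open and shut, and the axes are right-handed (so a half turn about y gives the same grasp; the last joint's range is limited). The gripper opens to 91 mm and grips with 3 to 60 N. Pads are 32 mm wide; open, the fingers measure 118 mm over their backs; the gripper's body (76 mm by 178 mm) begins 60 mm behind the grasp point.
Start: joints at [-5.472, 28.281, 77.091, -0, 74.628, -5.472], TCP at [0.625, 0, 0.214] pointing down, gripper open.
Joint ranges: [-166.48, 166.48], [-47.26, 123.95], [12.59, 153.08], [-70.14, 250.14], [6.76, 159.57], [-176.63, 176.63]. Speed limits (degrees/s): [108.29, 108.29, 147.25, 172.46, 172.46, 172.46].

### API

Orientations are given as a 3x3 rotation matrix whose columns are the frame's x, y, z axes.
In Python, from bench import ctrl gives the robot as it stands. The module is installed in compiled form; this text tells all that it offers. Calls block until the motion is done:
- ctrl.goto(position, orientation): joint-space move of the TCP to a pose.
- ctrl.move_l(position, vel=0.15, ori=None, contact_N=None): straight line of the TCP; ori=None keeps the orientation; vel is the mean speed in m/s. With contact_N (N) it stops when the force on the tool has changed by that much, and returns True; else False.
- ctrl.movej(angles): joint-space move.
- ctrl.command_gripper(opening): opening from 0.0 (shut) to 1.0 (fully open); the grip force is fixed at half the most; returns when the fingers have stopped.
- ctrl.sleep(seconds).
- ctrl.ik(position, orientation): joint angles nearest the present ones, or None.
- ctrl.read_camera(name): name is "scene" or "side" or "wrist"; returns the picture (400x640x3 uint8, blue, green, red); there is no depth.
- ctrl.camera_params(name): a dict with "fx", "fy", "cx", "cy" (pixels), "D" ([k1, k2, p1, p2, k3] as OpenCV has them; the pictures are not rectified), "pose" (4x4, takes a point from camera to world coordinates); the wrist camera has in their place "T_tool_cam" (4x4, takes a point from camera to tool coordinates, whose origin is the TCP and whose axes are the tool frame's). Camera axes: x right, y up, looking along -z (the intrinsics and any distortion apply to the point x, -y, -z); pixel columns grow to the right and rows downward; lengths in m; the calibration is good to about 2 mm. A picture is of the moment at which its call begins: read the wrist's pose just before it. camera_params takes no time and is no camera call.
A pose or a line that the arm cannot do raises ctrl.MotionError and nothing moves.
- ctrl.sign_off(): hands the job in, once; it reports no verdict.
Readings, each from a call of its own:
- ctrl.current_t(): time.
- ctrl.current_q(): joint angles.
- ctrl.current_dq(): joint speeds.
- ctrl.current_effort(): joint torques, N m.
- ctrl.current_tool_pos(): TCP position.
- ctrl.current_eef_rot(): TCP orientation.
- ctrl.current_contact_force(): force on the tool from outside, world axes, zero at the start.
- ctrl.current_wrist_torque(): the same for the moment, N m.
- ctrl.current_grip_width(): opening from 0.0 (shut) to 1.0 (fully open).
Only numpy, scipy, OpenCV 4.12 (cv2) and the standard library are available. Lean on these libraries where they do the work, as an engineer would, in place of code of your own. Each camera call takes 0.05 s, during which the arm holds its last target.

## Working session

There is one attempt and no reset: what is moved stays moved. The work goes in short steps, each a Python script; the robot and the scene stay as the last script left them, time stands still between calls to the robot, and variables do not carry over. Pictures are saved under pics/ and viewed, and the job is handed in when it is done.

```bash
mkdir -p pics; ls; python3 - <<'E'
from bench import ctrl
import cv2, numpy as np
for n in ["scene","side","wrist"]:
    im=ctrl.read_camera(n); cv2.imwrite(f"pics/{n}0.png",im)
    p=ctrl.camera_params(n); print(n,{k:np.round(v,4).tolist() for k,v in p.items()})
print(ctrl.current_t(),ctrl.current_eef_rot())
E
```

```text
pics
scene {'fx': 397.0459, 'fy': 397.0459, 'cx': 313.4196, 'cy': 204.9143, 'D': [-0.0513, 0.0, 0.0, 0.0, 0.0], 'pose': [[-0.6264, -0.4607, 0.6288, 1.3777], [0.7795, -0.3804, 0.4978, 0.6079], [0.0098, 0.8019, 0.5974, 0.8322], [0.0, 0.0, 0.0, 1.0]]}
side {'fx': 474.9565, 'fy': 474.9565, 'cx': 314.6867, 'cy': 198.5971, 'D': [-0.1365, 0.0, 0.0, 0.0, 0.0], 'pose': [[0.8126, 0.3224, -0.4855, -0.1457], [-0.5826, 0.4664, -0.6656, -1.0356], [0.0118, 0.8237, 0.5669, 0.9603], [0.0, 0.0, 0.0, 1.0]]}
wrist {'fx': 293.3994, 'fy': 293.3994, 'cx': 324.4003, 'cy': 201.2938, 'D': [0.0122, 0.0, 0.0, 0.0, 0.0], 'T_tool_cam': [[1.0, -0.0005, -0.0014, -0.0009], [-0.0012, 0.2521, -0.9677, -0.1715], [0.0008, 0.9677, 0.2521, 0.0696], [0.0, 0.0, 0.0, 1.0]]}
0.15 [[ 9.99999572e-01 -9.23934883e-04  4.12785233e-05]
 [-4.12078387e-05  7.65227703e-05  9.99999996e-01]
 [-9.23938038e-04 -9.99999570e-01  7.64846642e-05]]
```

View pics/scene0.png

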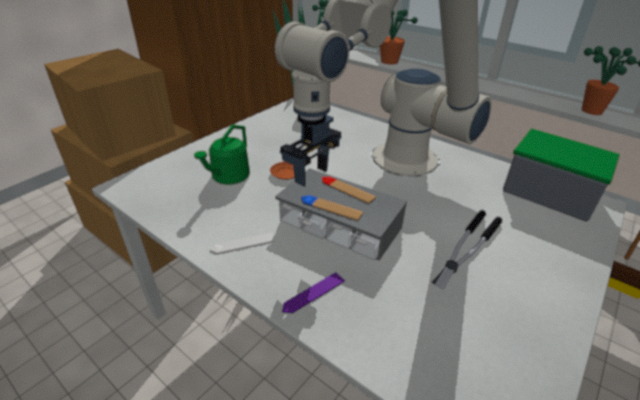

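View pics/side0.png

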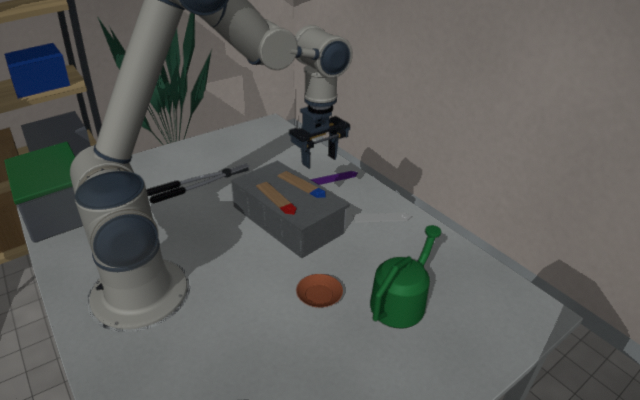

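View pics/wrist0.png

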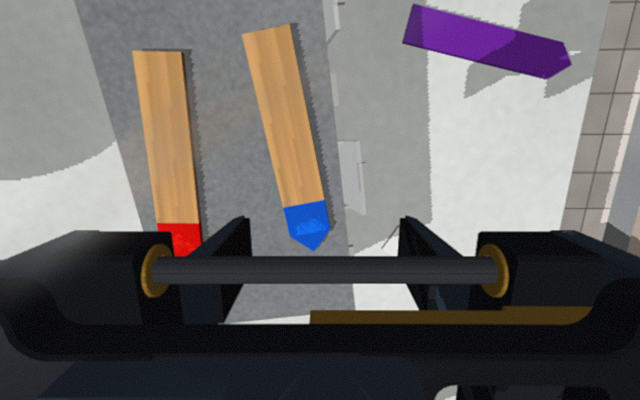

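Scene/side: the red marker (scene 327,181 → 373,198; side 289,209; wrist 160,50 → 180,245, tip hidden by the gripper) lies on the unit next to the blue one (wrist 265,30 → 310,240). The purple (wrist 485,40) and white (scene 240,245) markers lie on the bench and are not meant. Next I measure with masks.

```bash
cat > h.py <<'E'
from bench import ctrl
import cv2, numpy as np
def pose(n, T=None):
    p=ctrl.camera_params(n)
    if n!="wrist": return p, np.array(p["pose"])
    return p, T@np.array(p["T_tool_cam"])
def tool():
    T=np.eye(4); T[:3,:3]=ctrl.current_eef_rot(); T[:3,3]=ctrl.current_tool_pos(); return T
def cast(n,uv,z,T=None):
    p,P=pose(n,T); K=np.array([[p["fx"],0,p["cx"]],[0,p["fy"],p["cy"]],[0,0,1.]])
    u=cv2.undistortPoints(np.array(uv,float).reshape(-1,1,2),K,np.array(p["D"])).reshape(-1,2)
    d=np.c_[u[:,0],-u[:,1],-np.ones(len(u))]@P[:3,:3].T
    s=(z-P[2,3])/d[:,2]; return (P[:3,3]+d*s[:,None])[:,:2]
def proj(n,X,T=None):
    p,P=pose(n,T); K=np.array([[p["fx"],0,p["cx"]],[0,p["fy"],p["cy"]],[0,0,1.]])
    X=(np.atleast_2d(X)-P[:3,3])@P[:3,:3]; X=X*[1,-1,-1]
    return cv2.projectPoints(X,np.zeros(3),np.zeros(3),K,np.array(p["D"]))[0].reshape(-1,2)
def masks(im):
    h=cv2.cvtColor(im,cv2.COLOR_BGR2HSV); H,S,V=cv2.split(h)
    return dict(red=((H<6)|(H>174))&(S>190)&(V>90), blue=(H>100)&(H<125)&(S>150)&(V>80), wood=(H>8)&(H<22)&(S>80)&(V>110))
E
python3 - <<'E'
from h import *
for n in["scene","side"]:
    im=cv2.imread(f"pics/{n}0.png")
    x0,y0,w,hh=(260,150,160,120) if n=="scene" else (215,140,160,120)
    cv2.imwrite(f"pics/{n}0c.png",cv2.resize(im[y0:y0+hh,x0:x0+w],None,fx=5,fy=5,interpolation=cv2.INTER_CUBIC))
E
```

```text
(no output)
```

View pics/scene0c.png

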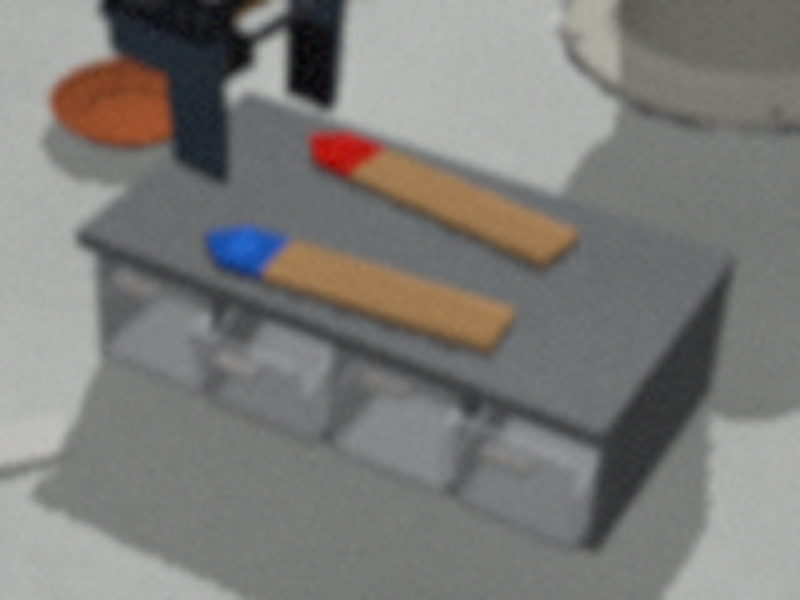

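View pics/side0c.png

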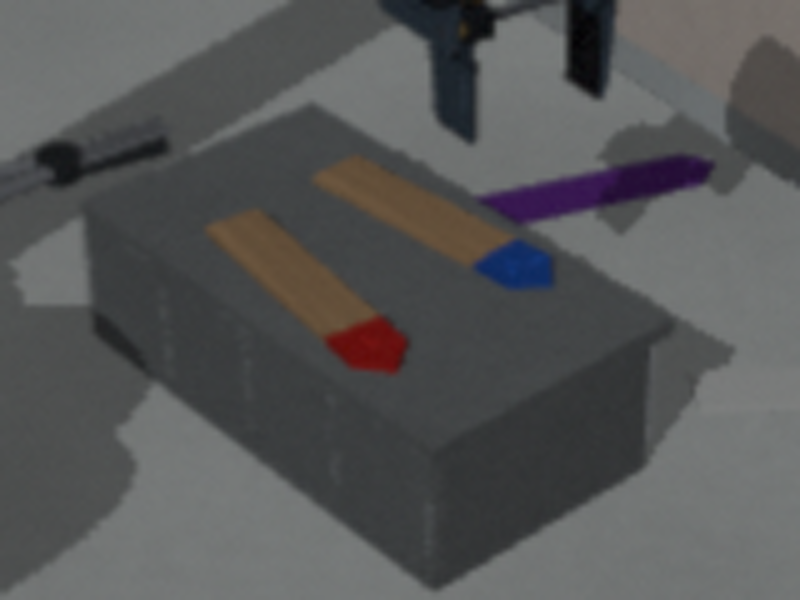

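The scene and side crops show that the marker with the clear red taper (scene crop 345,150; side crop 370,345) is the one nearer the robot. The top's corners are also visible.

```bash
cat >> h.py <<'E'
E
python3 - <<'E'
from h import *
C={"side":((215,140),[(85,207),(312,103),(672,325),(437,452)]),"scene":((260,150),[(732,262),(600,437),(82,237),(245,97)])}
for n,(o,c) in C.items():
    uv=(np.array(c)+.5)/5-.5+np.array(o); X=cast(n,uv,.11)
    print(n,"mp,pp,pm,mm",X.round(4).tolist(),"cen",X.mean(0).round(4),
      "ang -y deg", np.degrees(np.arctan2(*( (X[2]+X[3]-X[0]-X[1])*[1,-1]))).round(2), np.linalg.norm(X[2]-X[1]),np.linalg.norm(X[1]-X[0]))
    im=cv2.imread(f"pics/{n}0.png"); M=masks(im)
    reg=np.zeros(im.shape[:2],bool); reg[o[1]:o[1]+120,o[0]:o[0]+160]=1
    for k in("red","blue","wood"):
        m=(M[k]&reg).astype(np.uint8); _,lb,st,ce=cv2.connectedComponentsWithStats(m)
        for i in range(1,len(st)):
            if st[i,4]>60: print(k,st[i].tolist(),ce[i].round(1),cast(n,ce[i],.116).round(4))
E
```

```text
side mp,pp,pm,mm [[0.4145, 0.2048], [0.6127, 0.2363], [0.651, -0.1247], [0.4593, -0.1463]] cen [0.5344 0.0425] ang -y deg 6.66 0.36310951829633753 0.20070196946829422
red [281, 204, 15, 10, 101] [288.6 208.7] [[ 0.4805 -0.0433]]
blue [310, 188, 15, 10, 96] [318.  192.9] [[ 0.6049 -0.0242]]
scene mp,pp,pm,mm [[0.4233, 0.2177], [0.6168, 0.2397], [0.6598, -0.11], [0.4658, -0.1373]] cen [0.5414 0.0525] ang -y deg 6.91 0.3523298169189125 0.19476454916047012
blue [302, 196, 14, 9, 89] [308.1 199.4] [[ 0.6124 -0.0193]]
wood [271, 162, 23, 17, 284] [282.5 170.6] [[ 0.538  -0.1932]]
wood [330, 180, 45, 22, 359] [352.4 190.7] [[0.4859 0.0592]]
wood [313, 199, 49, 21, 427] [337.8 208.5] [[0.5918 0.0785]]
```

```bash
python3 - <<'E'
from h import *
R=np.array([[1,0,0],[0,0,1],[0,-1,0.]])
print(ctrl.ik([.53,-.09,.40],R))
ctrl.goto([.53,-.09,.40],R); ctrl.sleep(.2)
T=tool(); np.save("T1.npy",T); cv2.imwrite("pics/w1.png",ctrl.read_camera("wrist")); print(ctrl.current_t(),T[:3,3])
E
```

```text
[-1.60027619e+01  1.36694451e+01  7.13138164e+01 -2.54444375e-14
  9.50167386e+01 -1.60027619e+01]
1.3083 [ 0.53016466 -0.08950622  0.39856508]
```

View pics/w1.png

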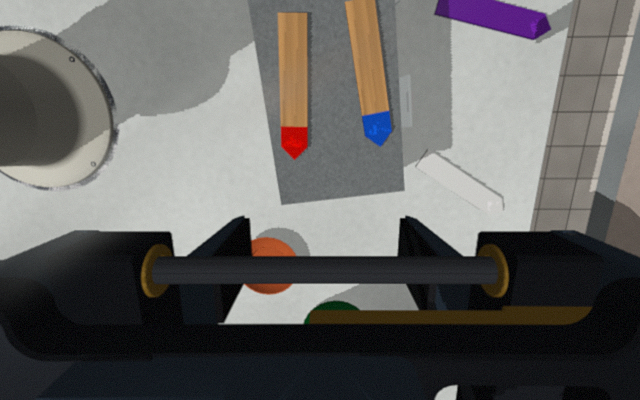

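The wrist view shows the red marker (tail 293,12; tip 294,158), the blue one (tip 378,145) and the unit's -y edge (282,205 → 404,190). Next I fit lines to these.

```bash
cat >> h.py <<'E'
def comp(m,near=None):
    _,lb,st,ce=cv2.connectedComponentsWithStats(m.astype(np.uint8))
    i=1+np.argmax(st[1:,4]) if near is None else 1+np.argmin(np.hypot(*(ce[1:]-near).T)+1e3*(st[1:,4]<40))
    return lb==i
def marker(im,T,col,zt=.116,n="wrist",V=None):
    """top-face pixels cast on z=.116 -> tip, tail mid, paint line, heading"""
    M=masks(im); P=comp(M[col]); pc=np.argwhere(P).mean(0)
    k=cv2.dilate(P.astype(np.uint8),np.ones((7,7)))>0
    _,lb=cv2.connectedComponents((M["wood"]|P).astype(np.uint8)); 
    m=comp((M["wood"]&~P)|P, None) if False else lb==lb[tuple(np.argwhere(P)[len(np.argwhere(P))//2])]
    w=m&~P
    f=lambda q: cast(n,np.argwhere(q)[:,::-1],zt,T)
    A=f(m); W=f(w); R=f(P)
    # heading from the bare rectangle
    r=cv2.minAreaRect((W*1e4).astype(np.float32)); b=cv2.boxPoints(r)/1e4
    e=[b[1]-b[0],b[2]-b[1]]; d=max(e,key=np.linalg.norm); d/=np.linalg.norm(d)
    if d@(R.mean(0)-W.mean(0))<0: d=-d
    nrm=np.array([-d[1],d[0]]); c=b.mean(0)
    # PCA-free refine: long-side slope from slice midlines
    s=(W-c)@d; t=(W-c)@nrm; bins=np.linspace(s.min()+.01,s.max()-.01,14); mid=[]
    for a,bb in zip(bins[:-1],bins[1:]):
        q=t[(s>=a)&(s<bb)]
        if len(q)>5: mid.append(((a+bb)/2,(q.min()+q.max())/2))
    mid=np.array(mid); k1,k0=np.polyfit(mid[:,0],mid[:,1],1)
    c=c+nrm*k0; d=d+nrm*k1; d/=np.linalg.norm(d); nrm=np.array([-d[1],d[0]])
    s=(A-c)@d; sr=(R-c)@d; sw=(W-c)@d; tw=(W-c)@nrm; tr=np.abs((R-c)@nrm)<.012
    sl=(np.sort(sw)[-60:].mean()+0*0); 
    line=(np.percentile(sw,99.7)+np.percentile(sr[tr],.5))/2
    return dict(d=d,tail=c+d*s.min(),tip=c+d*s.max(),line=c+d*line,len=np.ptp(s),paint=s.max()-line,wid=np.percentile(tw,99)-np.percentile(tw,1),ang=np.degrees(np.arctan2(d[0],-d[1])))
def show(r): print({k:np.round(v,4).tolist() for k,v in r.items()})
E
python3 - <<'E'
from h import *
im=cv2.imread("pics/w1.png"); T=np.load("T1.npy")
for c in("red","blue"): show(marker(im,T,c))
h=cv2.cvtColor(im,cv2.COLOR_BGR2HSV)
g=cv2.GaussianBlur(im,(3,3),0).astype(float).mean(2)
# -y edge: along columns largest brightening downward
def sub(a): 
    i=int(np.argmax(a)); 
    if 0<i<len(a)-1:
        den=a[i-1]-2*a[i]+a[i+1]; return i+(.5*(a[i-1]-a[i+1])/den if den else 0)
    return i
pts=[]
for x in range(290,398,4):
    a=np.diff(g[180:215,x]); pts.append((x,180.5+sub(a)))
pts=np.array(pts); X=cast("wrist",pts,.11,T); 
l=[]
for y in range(20,195,5):
    x0=int(250+(282-250)*(y/205)); a=-np.diff(g[y,x0-14:x0+14]); l.append((x0-14+.5+sub(a),y))
l=np.array(l); L=cast("wrist",l,.11,T)
def fit(P):
    for _ in range(3):
        vx,vy,x,y=cv2.fitLine(P.astype(np.float32),cv2.DIST_HUBER,0,1e-5,1e-5).ravel(); r=np.abs((P-[x,y])@[-vy,vx]); P=P[r<max(.0015,2*np.median(r))]
    return np.array([x,y]),np.array([vx,vy]),len(P),r.mean()
for nm,P in(("edge",X),("left",L)):
    p,v,k,e=fit(P); print(nm,p.round(4),v.round(4),k,e.round(5))
    if nm=="edge": print("unit yaw",np.degrees(np.arctan(v[1]/v[0])))
    else: print("yaw",np.degrees(np.arctan(-v[0]/v[1])))
    np.save(nm+".npy",np.r_[p,v])
E
```

```text
{'d': [-0.0048, -1.0], 'tail': [0.4843, 0.1287], 'tip': [0.4833, -0.0692], 'line': [0.4835, -0.0222], 'len': 0.1979, 'paint': 0.047, 'wid': 0.0397, 'ang': -0.2758}Traceback (most recent call last):
  File "<stdin>", line 3, in <module>
  File "h.py", line 33, in marker
    A=f(m); W=f(w); R=f(P)
              ~^^^
  File "h.py", line 32, in <lambda>
    f=lambda q: cast(n,np.argwhere(q)[:,::-1],zt,T)
                ~~~~^^^^^^^^^^^^^^^^^^^^^^^^^^^^^^^
  File "h.py", line 11, in cast
    u=cv2.undistortPoints(np.array(uv,float).reshape(-1,1,2),K,np.array(p["D"])).reshape(-1,2)
      ~~~~~~~~~~~~~~~~~~~^^^^^^^^^^^^^^^^^^^^^^^^^^^^^^^^^^^^^^^^^^^^^^^^^^^^^^^
cv2.error: OpenCV(4.12.0) /io/opencv/modules/calib3d/src/undistort.dispatch.cpp:347: error: (-215:Assertion failed) CV_IS_MAT(_src) && CV_IS_MAT(_dst) && (_src->rows == 1 || _src->cols == 1) && (_dst->rows == 1 || _dst->cols == 1) && _src->cols + _src->rows - 1 == _dst->rows + _dst->cols - 1 && (CV_MAT_TYPE(_src->type) == CV_32FC2 || CV_MAT_TYPE(_src->type) == CV_64FC2) && (CV_MAT_TYPE(_dst->type) == CV_32FC2 || CV_MAT_TYPE(_dst->type) == CV_64FC2) in function 'cvUndistortPointsInternal'
```

```bash
python3 - <<'E'
s=open('h.py').read()
s=s.replace('_,lb=cv2.connectedComponents((M["wood"]|P).astype(np.uint8)); ','U=M["wood"]|P; _,lb=cv2.connectedComponents(cv2.morphologyEx(U.astype(np.uint8),cv2.MORPH_CLOSE,np.ones((5,5)))); lb=lb*U')
s=s.replace('m=comp((M["wood"]&~P)|P, None) if False else lb==','m=lb==')
s+='''
def sub(a):
    i=int(np.argmax(a))
    if 0<i<len(a)-1:
        den=a[i-1]-2*a[i]+a[i+1]; return i+(.5*(a[i-1]-a[i+1])/den if den else 0)
    return i
def fit(P):
    for _ in range(3):
        vx,vy,x,y=cv2.fitLine(P.astype(np.float32),cv2.DIST_HUBER,0,1e-5,1e-5).ravel(); r=np.abs((P-[x,y])@[-vy,vx]); P=P[r<max(.0015,2*np.median(r))]
    return np.array([x,y]),np.array([vx,vy]),len(P),r.mean()
'''
open('h.py','w').write(s)
E
python3 - <<'E'
from h import *
im=cv2.imread("pics/w1.png"); T=np.load("T1.npy")
for c in("red","blue"): show(marker(im,T,c))
g=cv2.GaussianBlur(im,(3,3),0).astype(float).mean(2)
pts=[]
for x in range(290,398,4):
    a=np.diff(g[180:215,x]); pts.append((x,180.5+sub(a)))
X=cast("wrist",pts,.11,T)
l=[]
for y in range(40,195,5):
    x0=int(250+(282-250)*(y/205)); a=np.abs(np.diff(g[y,x0-14:x0+14])); l.append((x0-14+.5+sub(a),y))
L=cast("wrist",l,.11,T)
r=[]
for y in range(20,185,5):
    x0=int(374+(404-374)*(y/190)); a=np.abs(np.diff(g[y,x0-10:x0+10])); r.append((x0-10+.5+sub(a),y))
Rr=cast("wrist",r,.11,T)
for nm,P in(("edge",X),("left",L),("right",Rr)):
    p,v,k,e=fit(P); print(nm,p.round(4),v.round(4),k,e.round(5),np.degrees(np.arctan(v[1]/v[0] if nm=="edge" else -v[0]/v[1])))
    np.save(nm+".npy",np.r_[p,v])
E
```

```text
{'d': [-0.0048, -1.0], 'tail': [0.4843, 0.1287], 'tip': [0.4833, -0.0692], 'line': [0.4835, -0.0222], 'len': 0.1979, 'paint': 0.047, 'wid': 0.0397, 'ang': -0.2758}
{'d': [0.1905, -0.9817], 'tail': [0.5755, 0.1452], 'tip': [0.6132, -0.0494], 'line': [0.604, -0.0022], 'len': 0.1982, 'paint': 0.0481, 'wid': 0.0403, 'ang': 10.9848}
edge [ 0.5588 -0.133 ] [0.9928 0.1199] 27 8e-05 6.887014
left [ 0.4414 -0.0036] [ 0.1201 -0.9928] 31 8e-05 6.8991375
right [0.6216 0.0328] [ 0.2372 -0.9715] 19 0.0013 13.718937
```

Red marker is 7.2° off the unit's -y direction, and its paint line is 120 mm short of the edge. I'll push its tail with both fingertips about 20 mm apart. The path is an arc that turns it straight, stopping about 8 mm short so I can look again.

```bash
cat >> h.py <<'E'
R0=np.array([[1,0,0],[0,0,1],[0,-1,0.]])
def Ra(a):
    c,s=np.cos(a),np.sin(a); return np.array([[c,-s,0],[s,c,0],[0,0,1]])@R0
D=lambda a: np.array([np.sin(a),-np.cos(a)])
FR=.016
E
python3 - <<'E'
from h import *
e=np.load("edge.npy"); p0=e[:2]; a1=np.radians(6.89); f=D(a1)
a0=np.radians(-.28); tail=np.array([.4843,.1282]); c=tail+.1*D(a0)
gap=lambda c,a:(p0-(c+.05*D(a)))@f
print("gap",gap(c,a0))
path=[]; a=a0; n=40; ds=.0025
while gap(c,a)>.008:
    s=len(path)*ds
    a=a0+(a1-a0)*np.clip((s-.008)/.085,0,1); c=c+ds*D(a); path.append((c.copy(),a))
print(len(path),gap(c,a))
ctrl.command_gripper(.22)
print("w",ctrl.current_grip_width())
st=tail-(FR+.025)*D(a0)
ctrl.goto([*st,.18],Ra(a0)); ctrl.move_l([*st,.125],vel=.1); ctrl.sleep(.2); print(ctrl.current_tool_pos())
hit=ctrl.move_l([*st,.1125],vel=.03,contact_N=3); ctrl.sleep(.2); print(hit,ctrl.current_tool_pos(),ctrl.current_contact_force(),ctrl.current_t())
cv2.imwrite("pics/s2.png",ctrl.read_camera("scene")); cv2.imwrite("pics/d2.png",ctrl.read_camera("side"))
import pickle; pickle.dump(path,open("path.pkl","wb"))
a=cv2.imread("pics/s2.png")[140:260,300:460]; b=cv2.imread("pics/d2.png")[100:220,200:360]
cv2.imwrite("pics/c2.png",cv2.resize(np.hstack([a,b]),None,fx=2.5,fy=2.5,interpolation=cv2.INTER_CUBIC))
E
```

```text
gap 0.11947247599190064
45 0.006875499559470759
w 0.21707924032693093
[0.48487631 0.16927292 0.12561475]
False [0.48459388 0.16922206 0.11260732] [ 1.19414767 -0.03339397 -0.21739462] 5.4167
```

View pics/c2.png

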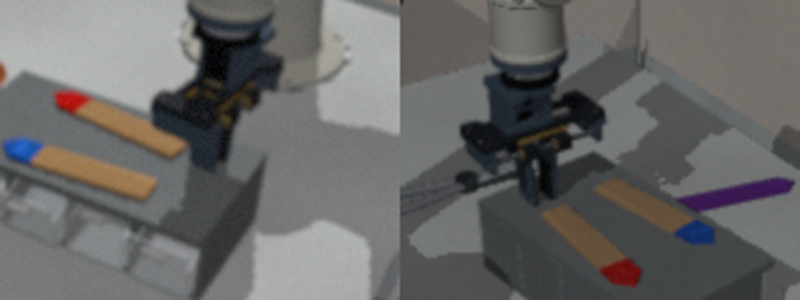

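The fingertips (crop 210,160 / 540,195) stand just behind the red marker's tail, clear of the blue one. Now the push.

```bash
cat >> h.py <<'E'
def look(name,a=np.radians(0)):
    ctrl.goto([.53,-.09,.40],R0); ctrl.sleep(.2); T=tool(); im=ctrl.read_camera("wrist")
    cv2.imwrite(f"pics/{name}.png",im); np.save(f"{name}.npy",T); return im,T
def edges(im,T,xs,ys):
    g=cv2.GaussianBlur(im,(3,3),0).astype(float).mean(2)
    pts=[]
    for x in xs:
        y0=int(205-15*(x-282)/122); pts.append((x,y0-12+.5+sub(np.diff(g[y0-12:y0+12,x]))))
    return fit(cast("wrist",pts,.11,T))
E
python3 - <<'E'
from h import *
import pickle
path=pickle.load(open("path.pkl","rb"))
Z=.1125
c,a=path[0]; t=c-(.1+FR)*D(a)
for i in range(3,len(path),4):
    c,a=path[i]; t=c-(.1+FR)*D(a); ctrl.move_l([*t,Z],vel=.04,ori=Ra(a))
c,a=path[-1]; t=c-(.1+FR)*D(a); ctrl.move_l([*t,Z],vel=.03,ori=Ra(a)); ctrl.sleep(.2)
print(ctrl.current_tool_pos(),t,ctrl.current_contact_force(),ctrl.current_t())
np.save("lastt.npy",t)
b=t-.04*D(a); ctrl.move_l([*b,Z],vel=.08); ctrl.move_l([*b,.2],vel=.2)
im,T=look("w3"); show(marker(im,T,"red")); show(marker(im,T,"blue")); print(ctrl.current_t())
E
```

```text
[0.47692417 0.03126371 0.11249575] [0.47693682 0.03119212] [-0.90044159  0.13328084  0.01039636] 10.9917
{'d': [0.1207, -0.9927], 'tail': [0.4786, 0.0122], 'tip': [0.5024, -0.183], 'line': [0.4968, -0.137], 'len': 0.1967, 'paint': 0.0463, 'wid': 0.0398, 'ang': 6.9309}
{'d': [0.1904, -0.9817], 'tail': [0.5754, 0.1453], 'tip': [0.6134, -0.0506], 'line': [0.604, -0.0021], 'len': 0.1995, 'paint': 0.0494, 'wid': 0.0403, 'ang': 10.9788}
13.5083
```

View pics/w3.png

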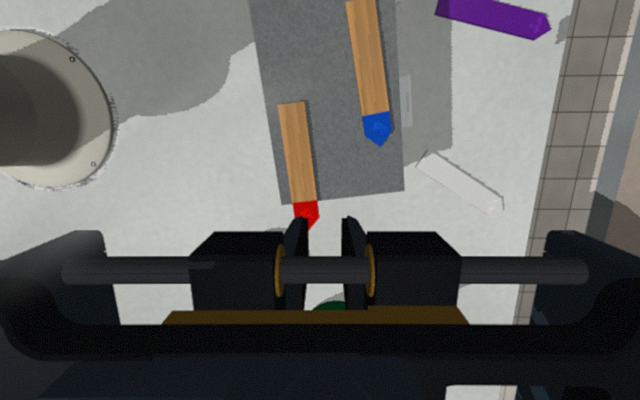

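The red marker (tail 292,102; paint line 305,203) is now parallel to the unit, at 6.93° against 6.89°. The gap is about 3.5 mm, and the blue marker hasn't moved. I'll take a closer view over the edge before the last few mm.

```bash
cat >> h.py <<'E'
def close(name,xs=None):
    ctrl.goto([.51,-.24,.33],R0); ctrl.sleep(.25); T=tool(); im=ctrl.read_camera("wrist")
    cv2.imwrite(f"pics/{name}.png",im); np.save(f"{name}.npy",T); return im,T
def gapmeas(im,T,yaw=np.radians(6.89)):
    e=np.load("edge.npy"); f=D(yaw); ex=np.array([np.cos(yaw),np.sin(yaw)]); g=cv2.GaussianBlur(im,(3,3),0).astype(float).mean(2)
    P=[]
    for s in np.r_[np.arange(-.022,.085,.004)]:
        if abs((e[:2]+s*ex)[0]-.497)<.03: continue
        q=proj("wrist",[*(e[:2]+s*ex),.11],T)[0]; x=int(round(q[0])); y=int(round(q[1]))
        P.append((x,y-14+.5+sub(np.diff(g[y-14:y+14,x]))))
    p,v,k,r=fit(cast("wrist",P,.11,T)); v=v*np.sign(v[0]); n=np.array([v[1],-v[0]])
    m=marker(im,T,"red"); 
    print("edge",p.round(4),"yaw",np.degrees(np.arctan2(v[1],v[0])).round(2),k,r.round(5),"gap line",((p-m["line"])@n).round(4),"gap tail",((p-m["tail"]-.15*m["d"])@n).round(4),"tip over",((m["tip"]-p)@n).round(4)); show(m)
E
python3 - <<'E'
from h import *
im,T=close("w4"); gapmeas(im,T); print(ctrl.current_t())
print("w1 view:"); gapmeas(cv2.imread("pics/w3.png"),np.load("w3.npy"))
E
```

```text
edge [ 0.5679 -0.1382] yaw 6.89 20 9e-05 gap line 0.0098 gap tail -0.0318 tip over 0.0373
{'d': [0.1212, -0.9926], 'tail': [0.4835, -0.0294], 'tip': [0.5024, -0.1837], 'line': [0.4967, -0.137], 'len': 0.1555, 'paint': 0.0471, 'wid': 0.0395, 'ang': 6.9588}
14.5167
w1 view:
edge [ 0.5897 -0.1293] yaw 6.92 27 7e-05 gap line 0.0035 gap tail 0.0038 tip over 0.0429
{'d': [0.1207, -0.9927], 'tail': [0.4786, 0.0122], 'tip': [0.5024, -0.183], 'line': [0.4968, -0.137], 'len': 0.1967, 'paint': 0.0463, 'wid': 0.0398, 'ang': 6.931}
```

View pics/w4.png

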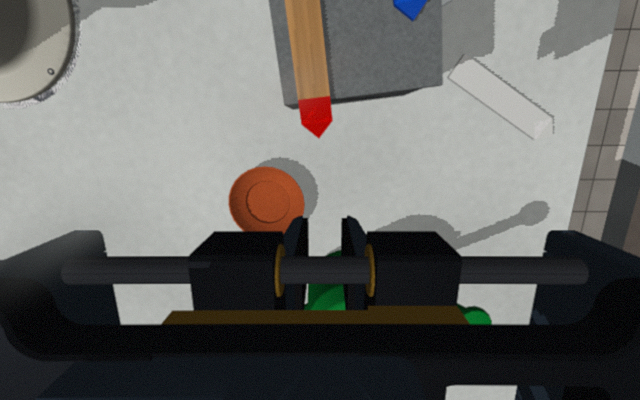

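Here the dark end face shows below the top edge (around 350,97), so the fit caught the wrong boundary. I'll redo it on the grey-to-dark transition.

```bash
python3 - <<'E'
from h import *
im=cv2.imread("pics/w4.png");T=np.load("w4.npy"); g=cv2.GaussianBlur(im,(3,3),0).astype(float).mean(2)
P=[]
for x in range(345,438,4):
    y=int(round(100-(x-330)*.12)); a=-np.diff(g[y-12:y+8,x]); P.append((x,y-12+.5+sub(a)))
p,v,k,r=fit(cast("wrist",P,.11,T)); n=np.array([v[1],-v[0]])*np.sign(v[0]); m=marker(im,T,"red")
print(p,np.degrees(np.arctan(v[1]/v[0])),k,r,"gap",(p-m["line"])@n,"tip",(m["tip"]-p)@n, "last P",P[:3],P[-3:])
cv2.imwrite("pics/w4c.png",cv2.resize(im[60:150,260:450],None,fx=4,fy=4,interpolation=cv2.INTER_CUBIC))
E
```

```text
[ 0.5845764  -0.12982813] 7.3807225 20 0.00021834510524872502 gap 0.004186911773195709 tip 0.04287954854882605 last P [(345, np.float64(97.28205128205128)), (349, np.float64(96.56410256410257)), (353, np.float64(96.0))] [(429, 76.5), (433, np.float64(83.33333333333333)), (437, np.float64(78.71428571428571))]
```

View pics/w4c.png

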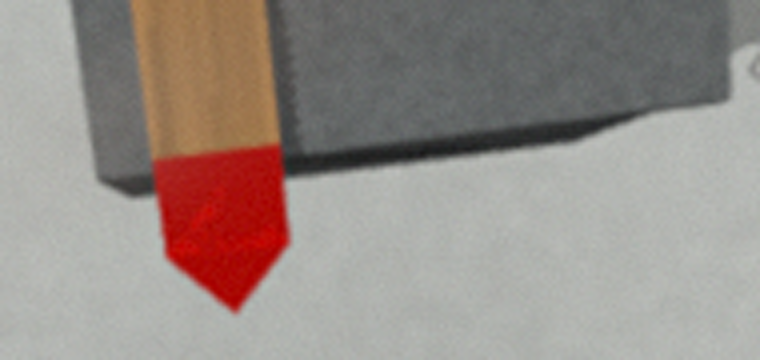

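Both views agree on a gap of 3.5–4.2 mm. I'll go back to the last contact pose, push 3.3 mm further along the unit's -y, and look again.

```bash
python3 - <<'E'
from h import *
a=np.radians(6.89); t=np.load("lastt.npy"); Z=.1125
b=t-.04*D(a); ctrl.goto([*b,.22],Ra(a)); ctrl.move_l([*b,Z],vel=.1); ctrl.sleep(.1)
ctrl.move_l([*(t-.005*D(a)),Z],vel=.05)
t2=t+.0033*D(a); ctrl.move_l([*t2,Z],vel=.015); ctrl.sleep(.2); print(ctrl.current_tool_pos(),t2)
np.save("lastt.npy",t2)
ctrl.move_l([*b,Z],vel=.06); ctrl.move_l([*b,.2],vel=.2)
im,T=look("w5"); gapmeas(im,T); show(marker(im,T,"blue"))
cv2.imwrite("pics/w5c.png",cv2.resize(im[90:240,240:420],None,fx=4,fy=4,interpolation=cv2.INTER_CUBIC)); print(ctrl.current_t())
E
```

```text
[0.47732706 0.02797327 0.1124957 ] [0.4773327  0.02791595]
edge [ 0.5898 -0.1293] yaw 6.9 27 5e-05 gap line 0.0 gap tail 0.0007 tip over 0.0465
{'d': [0.121, -0.9926], 'tail': [0.4791, 0.0091], 'tip': [0.5029, -0.1867], 'line': [0.4973, -0.1404], 'len': 0.1972, 'paint': 0.0466, 'wid': 0.0398, 'ang': 6.9526}
{'d': [0.1907, -0.9817], 'tail': [0.5755, 0.1452], 'tip': [0.6135, -0.0506], 'line': [0.604, -0.002], 'len': 0.1994, 'paint': 0.0495, 'wid': 0.0403, 'ang': 10.9912}
21.5917
```

View pics/w5c.png

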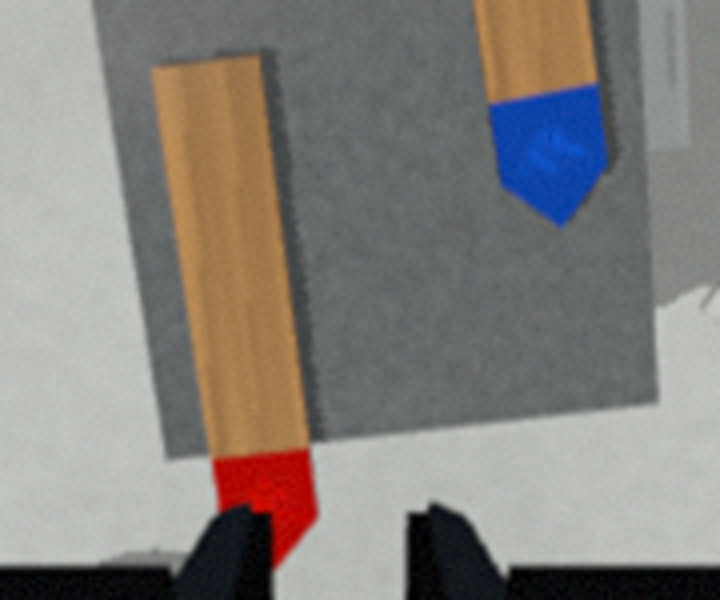

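```bash
python3 - <<'E'
from h import *
cv2.imwrite("pics/s6.png",np.hstack([ctrl.read_camera("scene")[130:280,220:420],ctrl.read_camera("side")[130:280,215:415]])); ctrl.sign_off(); print(ctrl.current_t())
E
```

```text
the job is handed in; nothing more can be done
the job is handed in; nothing more can be done
```

View pics/s6.png

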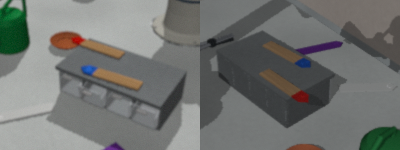

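The red-tipped marker now sticks out past the unit's -y end by its red part only, and the job is handed in at about 22 s. I slid it by pushing its tail with the two fingertips. One curved push turned it 7° straight, and a second push of 3.3 mm finished it.

- **Paint line:** in the last overhead view it lies 0.0 to 0.7 mm from the edge, on the unit's side if anything, so no measurable bare wood is past it.
- **Direction:** the marker points within about 0.1° of straight out over the edge.
- **Blue marker:** its measured position is unchanged to within about 0.1 mm where it was fully in view, and to about 1 mm at the tip.
- **Watering can, saucer and lopper:** the arm stayed clear of them. I judged this from the pictures only and did not measure them.
- **Checks that disagreed:**
  - In the close-up view, my first edge fit picked up the wrong line, giving a 9.8 mm gap. Refitting the correct edge gave 4.2 mm, against 3.5 mm overhead.
  - The blue marker measured about 4° off straight, which is within the 0.08 rad you gave.
  - The red tip measured 46.5 mm past the edge instead of 50 mm. I put this down to the colour mask missing the point and the finger partly hiding it.

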